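# Pack the repaired boards and lock the transport tray

## Robot

A 6-joint arm with a two-finger parallel gripper is mounted at the origin on the work surface. World frame = base frame: x ahead of the robot, y to its left, z up, the work surface at z = 0. Lengths are in m, angles in rad, forces in N, time in s.
With the tool pointing down it reaches from about 0.375 to 0.975 m from the base axis. Payload 3.8 kg.
Tool frame: the origin (TCP) lies on the mounting face of the last link; the fingertips stand 173 mm ahead of it and the grasp point (between the pads) lies 155 mm ahead of it; z points along the fingers, y is the line along which they close (so a half turn about z gives the same grasp; the last joint's range is limited). The gripper opens to 85 mm and grips with 20 to 120 N. Pads are 22 mm wide; open, the fingers measure 114 mm over their backs; the gripper's body (76 mm by 85 mm) begins 54 mm behind the grasp point. The pads swing forward as they close: fully open they stand 13 mm farther back than shut.
Start: joints at [1.245, 0.264, 1.604, -0, 1.274, -0.037], TCP at [0.192, 0.647, 0.405] pointing down, gripper open.
Joint ranges: [-2.63, 2.63], [-0.94, 2.18], [0.31, 2.57], [-1.31, 4.45], [0, 2.66], [-2.55, 2.55]. Speed limits (rad/s): [2.57, 2.57, 3.14, 3.14, 3.14, 3.14].

## Interface

Orientations are given as a unit quaternion [x, y, z, w].
In Python, from station import env gives the robot as it stands. The module is installed in compiled form; this text tells all that it offers.
- The arm moves only by the shell command python3 -m creep 'ROWS' [OPENING] [FORCE]. ROWS is a JSON object of lists of equal length, an entry for each row: "dp": the shift along the world's x, y, z in units of 0.4 m (1.0 is 0.4 m), a list of three; "turn": the turn, a rotation vector about the world's x, y, z in units of 60 degrees (1.0 is 60 degrees), a list of three. In form: {"dp": [[tx, ty, tz], ...], "turn": [[ax, ay, az], ...]}. A call has 1 to 12 rows; each row is the pose to reach, as a shift and turn from the pose commanded when the call began; what a row does not reach only later rows make up. A row lasts 1/12 s, in which the tool goes at most 41.7 mm and 7.16 degrees, less where a joint would pass 70% of its speed; a pose out of reach is approached as far as the arm can. A call with a number of a shift or a turn outside -1 to 1 is refused whole. A call with a gripper value outside its range is refused whole. OPENING is the opening, from 0 (shut) to 1 (fully open), set as the call begins (- or left out, the last holds). The fingers move at their own pace and stop on an object; FORCE is the grip in N (left out, the last holds). Time passes only in rows, so rows that repeat a pose let the fingers close. It gives the time, the measured TCP pose, the force, the opening and the grip force at its end, in the units of the state.
- env.get_state(): the state, without advancing time (a new reading comes with each control period).
- env.read_camera(name): name is "side" or "top"; returns (picture, depth): 400x640x3 uint8, blue, green, red; 400x640 float32, m along the optical axis (not along the pixel's ray), 0 where there is no reading.
- env.camera_model(name): a dict with "mtx" (3x3 intrinsics, pixels), "cam_to_world" (4x4, takes a point from camera to world coordinates). Camera axes: x right, y down, z forward; pixel columns grow to the right and rows downward; lengths in m; the calibration is good to about 2 mm. A picture is of the moment at which its call begins. camera_model takes no time and is no camera call.
- env.hand_in(): hands the job in; it is judged then, once.
The state is a dict: "clock": time; "joint_pos": joint angles; "qd": joint speeds; "tau": joint torques, N m; "position": TCP position; "orientation": TCP orientation; "contact_force": force on the tool from outside, world axes, zero at the start; "torque": the same for the moment, N m; "grip_width": finger opening in m; "grip_force": force on a finger pad.
Only numpy, scipy, OpenCV 4.12 (cv2) and the standard library are available. Lean on these libraries where they do the work, as an engineer would, in place of code of your own. Each camera call takes 0.05 s, during which the arm holds its last target. There are 200 camera calls.

## Task

Pack the repaired green power boards for transport: first take the pliers and the side cutters off the grey tray and lay both flat in the orange tool tray, then slide the red grip of the yellow lock fully to its open stop. Lay every board flat, component side up, in a bay of its own, gripping the boards gently, and only when all are in slide the lock fully home to its locked stop. Leave the meter, spool, mug and jar where they are.

Things in the scene. Friction and masses are not known exactly. Their poses are not given: they have to be found in the camera images.
- board0: repaired power board (two to four are present): green, 110 (x) x 64 (y) x 4 mm, at its centre a dark transformer block with a copper band, 40 (x) x 26 (y) mm, top 38 mm above the board's underside; other components under 12 mm. 0.2 kg. Origin: centre of the underside, z up. Delicate: hold by the block across its 26 mm, grip 20 to 40 N; over 60 N harms it.
- board1: repaired power board (two to four are present): green, 110 (x) x 64 (y) x 4 mm, at its centre a dark transformer block with a copper band, 40 (x) x 26 (y) mm, top 38 mm above the board's underside; other components under 12 mm. 0.2 kg. Origin: centre of the underside, z up. Delicate: hold by the block across its 26 mm, grip 20 to 40 N; over 60 N harms it.
- board2: repaired power board (two to four are present): green, 110 (x) x 64 (y) x 4 mm, at its centre a dark transformer block with a copper band, 40 (x) x 26 (y) mm, top 38 mm above the board's underside; other components under 12 mm. 0.2 kg. Origin: centre of the underside, z up. Delicate: hold by the block across its 26 mm, grip 20 to 40 N; over 60 N harms it.
- board3: repaired power board (two to four are present): green, 110 (x) x 64 (y) x 4 mm, at its centre a dark transformer block with a copper band, 40 (x) x 26 (y) mm, top 38 mm above the board's underside; other components under 12 mm. 0.2 kg. Origin: centre of the underside, z up. Delicate: hold by the block across its 26 mm, grip 20 to 40 N; over 60 N harms it.
- tray: grey four-bay tray, fixed, 138 (x) x 404 (y) mm. Origin: centre of underside. Floor 5 mm thick, walls and dividers 4 mm thick, tops at 20 mm. Bays 100 mm apart along y, each 130 (x) x 96 (y) mm inside: a board lies flat in one with its long side along the tray's x, either way round. Along the -x edge a 26 mm wide, 20 mm high aluminium rail carries the yellow lock comb.
- bay0 (a point): centre of the floor of bay 0 of the tray (bay 0 at the tray's -y end, bay 3 at +y); turns with the tray
- bay1 (a point): centre of the floor of bay 1 of the tray (bay 0 at the tray's -y end, bay 3 at +y); turns with the tray
- bay2 (a point): centre of the floor of bay 2 of the tray (bay 0 at the tray's -y end, bay 3 at +y); turns with the tray
- bay3 (a point): centre of the floor of bay 3 of the tray (bay 0 at the tray's -y end, bay 3 at +y); turns with the tray
- lock (a joint): yellow lock comb sliding along the tray's +y: 0 m = open stop (its four tabs over the dividers and the -y side wall, bays free), 0.06 m = locked stop (a tab over each bay). Tabs 16 mm wide, reaching 26 mm into the tray from the -x wall, underside 22 mm, top 27 mm above the table. Slides with about 2 N and stays where left.
- lock_grip (a point): centre of the top of the lock's red upright grip, 22 (tray x) x 24 (tray y) mm, standing from 28 to 70 mm above the table on the comb; moves with the lock
- pliers: long-nosed pliers with blue handles and steel jaws lying flat, 195 mm long, lying across the tray on top of its dividers. Origin: underside, at the pivot; x points to the jaws (tip at +85 mm, handle ends at -111 mm). At the pivot a block 44 (x) x 24 (y) x 14 mm high, the place to grip; handles spread to 37 mm. About 0.2 kg.
- cutters: side cutters with red handles and dark steel head lying flat, 130 mm long, lying across the tray's bay 0 on top of its dividers. Origin: underside, at the pivot; x points to the jaws (tip at +65 mm, handle ends at -65 mm). At the pivot a block 40 (x) x 24 (y) x 14 mm high, the place to grip; handles spread to 38 mm. About 0.14 kg.
- toolbox: open orange tool tray, fixed, 250 (x) x 150 (y) x 35 mm, walls and floor 5 mm; it stands left or right of the transport tray. Origin: centre of the underside
- meter: multimeter in a green holster, 180 x 88 x 43 mm, lying face up; bystander
- spool: red solder spool, 60 mm diameter, 46 mm high, standing among the boards; bystander
- mug: blue mug, 80 mm wide, 90 mm high; bystander
- jar: screw jar, 60 mm wide, 70 mm high; bystander
Things that resemble listed ones, but are neither listed nor needed, are in the scene too. There is more than one size of the cutters; the one meant has the size given above.

How it is judged:
By the outcome, as a careful person would: the job done as asked, in the order asked, and still so for the second after the job is handed in, with the robot touching nothing.
Of board0, board1, board2, board3 only 2 to 4 are there at a start; the rules pass over those that are not, and their reading is None.
At some moment in a run one of board0, board1, board2, board3 may be knocked a few centimetres aside while the robot is not near it.
Once in a run the grip may slacken for a moment while it holds something.
It also fails if it takes over 210 s, if anything falls off the work surface, if the arm or the gripper's body presses on something with over 40 N, if the wrist force passes 120 N, or if a joint passes its speed limit or range.

## Working session

There is one attempt and no reset: what is moved stays moved. The work goes in short steps, Python scripts to look and compute and a shell command to move; the robot and the scene stay as the last step left them, time stands still between calls to the robot, and variables do not carry over. Pictures are saved under pics/ and viewed, at most 14 in all, crops included, and the job is handed in when it is done.

```bash
mkdir -p pics
cat > h.py <<'E'
import numpy as np, cv2
from station import env
def snap(n):
    im,d=env.read_camera(n); m=env.camera_model(n); return im,d,np.array(m["mtx"]),np.array(m["cam_to_world"])
def world(d,K,T):
    v,u=np.mgrid[:d.shape[0],:d.shape[1]]
    p=np.stack([(u-K[0,2])/K[0,0]*d,(v-K[1,2])/K[1,1]*d,d,np.ones_like(d)],-1)
    w=(p@T.T)[...,:3]; w[d==0]=np.nan; return w
E
python3 - <<'E'
from h import *
for n in("top","side"):
    im,d,K,T=snap(n); cv2.imwrite(f"pics/{n}0.png",im); np.savez(f"{n}0.npz",im=im,d=d,K=K,T=T); print(n,K.round(1).tolist(),T.round(3).tolist())
s=env.get_state(); print({k:np.round(v,3).tolist() for k,v in s.items()})
E
```

```text
top [[454.0, 0.0, 321.0], [0.0, 454.0, 195.5], [0.0, 0.0, 1.0]] [[0.012, -0.999, 0.048, 0.474], [-1.0, -0.012, 0.004, -0.0], [-0.003, -0.048, -0.999, 1.93], [0.0, 0.0, 0.0, 1.0]]
side [[429.2, 0.0, 323.7], [0.0, 429.2, 199.9], [0.0, 0.0, 1.0]] [[0.963, -0.186, 0.195, 0.306], [-0.268, -0.61, 0.746, -1.027], [-0.02, -0.77, -0.637, 0.959], [0.0, 0.0, 0.0, 1.0]]
{'clock': 0.1, 'joint_pos': [1.245, 0.265, 1.605, 0.0, 1.274, -0.037], 'qd': [0.0, -0.002, -0.001, -0.0, 0.001, 0.001], 'tau': [-0.0, -51.671, -36.859, -0.0, 0.006, 0.0], 'position': [0.192, 0.647, 0.403], 'orientation': [0.144, 0.99, -0.001, -0.0], 'contact_force': [-0.318, 0.323, -0.532], 'torque': [0.046, 0.035, -0.013], 'grip_force': 0.0, 'grip_width': 0.086}
```

View pics/top0.png

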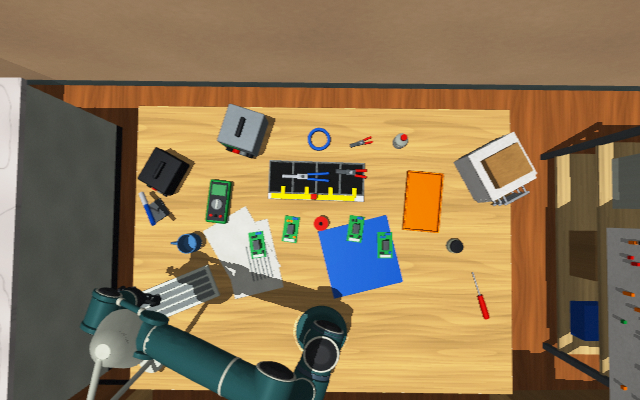

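View pics/side0.png

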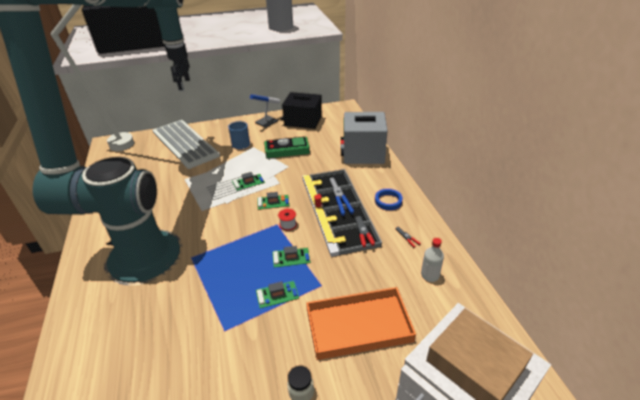

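The top view shows four boards at about (257,245), (290,228), (355,228) and (385,245), the spool at (321,222), and the tray spanning (270..365, 160..200). The lock's red grip is at (314,197), the pliers pivot at about (303,176), the cutters at about (350,173), and the toolbox at (423,200). I'll enlarge these next.

Run:
```python
from h import *
z=np.load("top0.npz"); im=z["im"]; 
c=cv2.resize(im[150:210,260:375],None,fx=6.9,fy=6.9,interpolation=cv2.INTER_CUBIC); cv2.imwrite("pics/c1.png",c)
c=cv2.resize(im[205:270,240:405],None,fx=4.8,fy=4.8,interpolation=cv2.INTER_CUBIC); cv2.imwrite("pics/c2.png",c)
w=world(z["d"],z["K"],z["T"])
hsv=cv2.cvtColor(im,cv2.COLOR_BGR2HSV)
def rep(name,m,r):
    m=m.astype(np.uint8); q=np.zeros_like(m); q[r[0]:r[1],r[2]:r[3]]=m[r[0]:r[1],r[2]:r[3]]
    n,l,st,ce=cv2.connectedComponentsWithStats(q)
    for i in range(1,n):
        if st[i,4]<25: continue
        P=w[l==i]; P=P[~np.isnan(P[:,0])]
        rc=cv2.minAreaRect((P[:,:2]*1000).astype(np.float32))
        print(name,st[i,4],ce[i].round(1),np.median(P,0).round(3),"z",np.percentile(P[:,2],[5,50,95]).round(3),"rect",np.round(rc[0]),np.round(rc[1]),round(rc[2],1))
H,S,V=hsv[...,0],hsv[...,1],hsv[...,2]
rep("green",(H>40)&(H<85)&(S>80),(205,270,240,405))
rep("yellow",(H>22)&(H<34)&(S>180)&(V>120),(150,210,260,375))
rep("red",((H<6)|(H>174))&(S>150),(150,240,260,375))
rep("blue",(H>100)&(H<125)&(S>150),(155,205,265,370))
rep("orange",(H>6)&(H<18)&(S>200),(150,250,395,450))
rep("tall",(w[...,2]>0.025)&(w[...,2]<.06),(205,270,240,405))
rep("dark",(V<75),(150,210,260,375))
```

```text
green 262 [290.5 228.2] [0.428 0.135 0.004] z [-0.006  0.004  0.02 ] rect [424. 135.] [ 63. 110.] 82.8
green 260 [355.  227.1] [ 0.436 -0.138  0.003] z [-0.004  0.003  0.016] rect [ 430. -139.] [ 64. 109.] 81.9
green 258 [256.9 243.5] [0.362 0.274 0.004] z [-0.005  0.004  0.017] rect [357. 276.] [109.  64.] 9.2
green 229 [383.9 243. ] [ 0.373 -0.257  0.004] z [-0.005  0.004  0.016] rect [ 363. -266.] [106.  61.] 0.4
yellow 259 [291.5 194.3] [0.566 0.137 0.027] z [0.016 0.027 0.036] rect [579. 134.] [165.  52.] 89.9
yellow 262 [337.2 195.5] [ 0.564 -0.054  0.027] z [0.014 0.027 0.034] rect [575. -57.] [169.  54.] 89.0
red 33 [360.7 170. ] [ 0.675 -0.16   0.029] z [0.013 0.029 0.036] rect [ 675. -159.] [10. 50.] 0.5
red 34 [359.8 175.7] [ 0.65  -0.154  0.03 ] z [0.006 0.03  0.04 ] rect [ 652. -157.] [52. 15.] 80.1
red 154 [320.6 223.1] [0.451 0.008 0.045] z [0.004 0.045 0.052] rect [451.   8.] [58. 55.] 0.8
blue 63 [318.3 173.4] [0.66  0.017 0.031] z [0.008 0.031 0.04 ] rect [659.  20.] [11. 93.] 4.4
blue 66 [318.  179.4] [0.634 0.021 0.031] z [0.005 0.031 0.042] rect [635.  20.] [92. 
[... 315 characters left out ...]
7
tall 63 [289.3 229. ] [0.424 0.138 0.036] z [0.029 0.036 0.046] rect [424. 137.] [26. 40.] 81.6
tall 59 [355.1 228.5] [ 0.428 -0.136  0.038] z [0.029 0.038 0.047] rect [ 430. -136.] [25. 38.] 87.9
tall 65 [255.4 244.5] [0.36  0.277 0.036] z [0.029 0.036 0.046] rect [358. 277.] [39. 26.] 8.9
tall 62 [385. 245.] [ 0.363 -0.261  0.037] z [0.027 0.037 0.042] rect [ 363. -261.] [34. 27.] 0.6
dark 815 [287.1 173.5] [0.669 0.162 0.005] z [-0.004  0.005  0.014] rect [647. 130.] [127. 193.] 0.1
dark 881 [324.  178.4] [ 0.631 -0.009  0.005] z [-0.003  0.005  0.014] rect [642. -20.] [129. 295.] 1.0
dark 360 [350.4 183.7] [ 0.619 -0.115  0.004] z [-0.004  0.004  0.014] rect [ 619. -122.] [82. 90.] 0.1
```

View pics/c1.png

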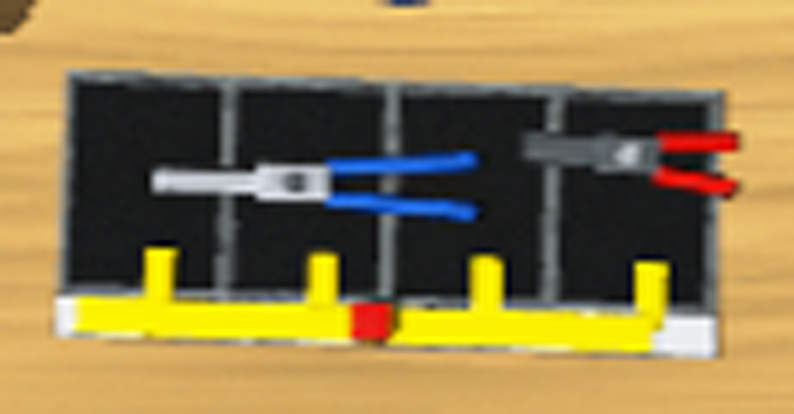

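View pics/c2.png

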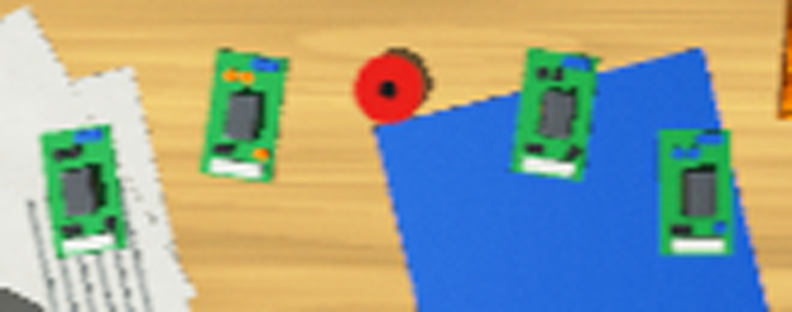

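The crops show the pliers pivot at c1(296,181) with its jaws towards the left (+y). The cutters pivot is at c1(628,153), also with jaws to the left. The dividers are at c1 x=228, 388 and 553, and the tabs sit about 40 mm left of them, so the lock is at about 0.04. The four boards are clear in c2. Next I'll work out accurate positions and check the heights against the side view.

```bash
cat >> h.py <<'E'
def ray(u,v,K,T,z):
    d=T[:3,:3]@np.linalg.solve(K,[u,v,1.]); o=T[:3,3]; return o+d*(z-o[2])/d[2]
def proj(P,K,T):
    q=np.linalg.inv(T)@np.r_[P,1]; return (K@(q[:3]/q[2]))[:2]
E
python3 - <<'E'
from h import *
z=np.load("top0.npz"); K,T=z["K"],z["T"]; s=np.load("side0.npz"); Ks,Ts=s["K"],s["T"]; ws=world(s["d"],Ks,Ts); wt=world(z["d"],K,T)
def c1(x,y): return (x+.5)/6.9-.5+260,(y+.5)/6.9-.5+150
pts={"tl":(70,72,.02),"tr":(722,92,.02),"railL":(55,335,.02),"railR":(717,356,.02),"wallBL":(66,294,.02),"wallBR":(716,307,.02),"d1top":(229,80,.02),"d2top":(392,86,.02),"d3top":(556,90,.02),"d1b":(224,294,.02),"d2b":(387,297,.02),"d3b":(551,300,.02),
"plPivot":(296,181,.034),"plTip":(152,181,.03),"plHa":(475,160,.03),"plHb":(475,212,.03),"cuPivot":(628,153,.034),"cuTip":(523,147,.03),"cuHa":(738,141,.03),"cuHb":(738,187,.03),"grip":(373,322,.07),"tab1":(160,262,.027),"tab4":(652,275,.027)}
for k,(x,y,h) in pts.items():
    u,v=c1(x,y); P=ray(u,v,K,T,h); a=proj(P,Ks,Ts); i,j=np.round(a).astype(int)[::-1]
    print(k,P.round(4),"topdepth z",wt[round(v)-1:round(v)+2,round(u)-1:round(u)+2,2].mean().round(3),"side px",a.round(1),"side z",np.round(np.nanmedian(ws[i-1:i+2,j-1:j+2],(0,1)),3))
big=cv2.resize(s["im"][140:310,225:425],None,fx=3.9,fy=3.5,interpolation=cv2.INTER_CUBIC); cv2.imwrite("pics/c3.png",big)
# tray rect from dark+grey region by depth; toolbox
m=(wt[...,2]>.012)&(wt[...,2]<.06)
hsv=cv2.cvtColor(z["im"],cv2.COLOR_BGR2HSV)
o=((hsv[...,0]>6)&(hsv[...,0]<18)&(hsv[...,1]>200)).astype(np.uint8);o[:,:395]=0;o[:,450:]=0;o[:150]=0;o[250:]=0
c=max(cv2.findContours(o,0,1)[0],key=cv2.contourArea); box=cv2.boxPoints(cv2.minAreaRect(c)); print([ray(*p,K,T,.035)[:2].round(3).tolist() for p in box])
E
```

```text
tl [0.7139 0.226  0.02  ] topdepth z 0.008 side px [343.9 168.8] side z [0.714 0.231 0.02 ]
tr [ 0.7063 -0.1737  0.02  ] topdepth z 0.003 side px [381.2 241.9] side z [ 0.706 -0.173  0.017]
railL [0.5524 0.2323 0.02  ] topdepth z 0.007 side px [301.6 175.3] side z [0.556 0.26  0.004]
railR [ 0.5444 -0.1719  0.02  ] topdepth z 0.005 side px [330.2 252.5] side z [ 0.545 -0.167  0.01 ]
wallBL [0.5775 0.226  0.02  ] topdepth z 0.02 side px [308.7 175.1] side z [0.579 0.226 0.02 ]
wallBR [ 0.5744 -0.1711  0.02  ] topdepth z 0.007 side px [339.7 250.3] side z [ 0.575 -0.17   0.019]
d1top [0.7101 0.1284 0.02  ] topdepth z 0.011 side px [351.1 184.1] side z [0.71  0.129 0.019]
d2top [0.7076 0.0284 0.02  ] topdepth z 0.004 side px [359.7 201.3] side z [0.708 0.029 0.02 ]
d3top [ 0.7063 -0.0721  0.02  ] topdepth z 0.015 side px [369.6 220.4] side z [ 0.709 -0.069  0.018]
d1b [0.5787 0.1295 0.02  ] topdepth z 0.019 side px [315.6 190.6] side z [0.579 0.127 0.022]
d2b [0.5781 0.0299 0.02  ] topdepth z 0.021 side px [323.  208.2] side z [0.578 0.03  0.021]
d3b [ 0.5774 -0.0703  0.02  ] topdepth z
[... 507 characters left out ...]
[362.7 228.6] side z [ 0.667 -0.12   0.036]
cuTip [ 0.67  -0.052  0.03 ] topdepth z 0.019 side px [357.  216.3] side z [ 0.671 -0.053  0.031]
cuHa [ 0.6752 -0.1828  0.03  ] topdepth z -0.001 side px [372.8 243.7] side z [ 0.677 -0.181  0.025]
cuHb [ 0.6471 -0.183   0.03  ] topdepth z -0.002 side px [364.  245.6] side z [ 0.649 -0.176  0.022]
grip [0.5603 0.0372 0.07  ] topdepth z 0.071 side px [316.9 196.3] side z [0.561 0.038 0.071]
tab1 [0.5974 0.1683 0.027 ] topdepth z 0.025 side px [317.8 181.7] side z [0.597 0.164 0.027]
tab4 [ 0.593  -0.1314  0.027 ] topdepth z 0.029 side px [341.6 238.4] side z [ 0.594 -0.129  0.026]
[[0.429, -0.331], [0.678, -0.352], [0.666, -0.505], [0.417, -0.483]]
```

View pics/c3.png

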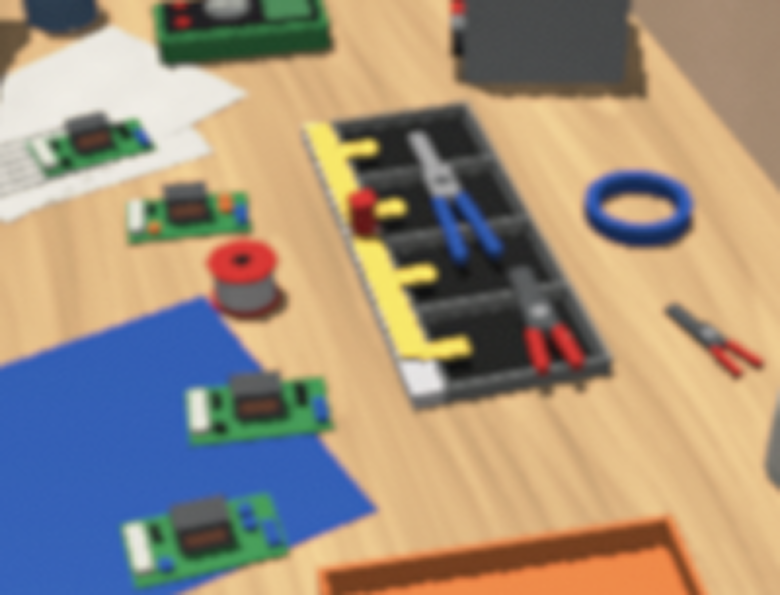

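Everything agrees: the cutters measure 131 mm, the pliers 197 mm, and the heights match in both views. First move is towards the pliers.

```bash
python3 -m creep '{"dp":[[0.57,-0.7,0],[0.57,-0.7,0],[0.57,-0.7,0],[0.57,-0.7,0],[0.57,-0.7,0],[0.57,-0.7,0],[0.57,-0.7,0],[0.57,-0.7,0],[0.57,-0.7,0],[0.57,-0.7,0]],"turn":[[0,0,-0.614],[0,0,-0.614],[0,0,-0.614],[0,0,-0.614],[0,0,-0.614],[0,0,-0.614],[0,0,-0.614],[0,0,-0.614],[0,0,-0.614],[0,0,-0.614]]}' 0.5 40
python3 -m creep '{"dp":[[0.57,-0.7,0],[0.57,-0.7,0],[0.57,-0.7,0],[0.57,-0.7,-0.2],[0.57,-0.7,-0.2],[0.57,-0.7,-0.2],[0.57,-0.7,-0.2],[0.57,-0.7,-0.2],[0.57,-0.7,-0.2],[0.57,-0.7,-0.2]],"turn":[[0,0,-0.614],[0,0,-0.614],[0,0,-0.614],[0,0,-0.614],[0,0,-0.614],[0,0,-0.614],[0,0,-0.614],[0,0,-0.614],[0,0,-0.614],[0,0,-0.614]]}'
```

```text
clock: 0.93
position: [0.4228, 0.3632, 0.4043]
orientation: [0.451, 0.892, -0.001, 0.001]
contact_force: [0.0, -0.9, -0.4]
grip_width: 0.0428
grip_force: 0.0
clock: 1.77
position: [0.6504, 0.0823, 0.3205]
orientation: [0.71, 0.704, -0.002, -0.0]
contact_force: [-0.4, 0.4, -0.3]
grip_width: 0.0427
grip_force: 0.0
```

```bash
python3 -m creep '{"dp":[[-0.008,0.012,0],[-0.008,0.012,-0.1],[-0.008,0.012,-0.2],[-0.008,0.012,-0.27],[-0.008,0.012,-0.32],[-0.008,0.012,-0.339],[-0.008,0.012,-0.339],[-0.008,0.012,-0.339]],"turn":[[0,0,0],[0,0,0],[0,0,0],[0,0,0],[0,0,0],[0,0,0],[0,0,0],[0,0,0]]}'
python3 -m creep '{"dp":[[0,0,0],[0,0,0],[0,0,0],[0,0,0],[0,0,0],[0,0,0]],"turn":[[0,0,0],[0,0,0],[0,0,0],[0,0,0],[0,0,0],[0,0,0]]}' 0 60
```

```text
clock: 2.43
position: [0.645, 0.0932, 0.19]
orientation: [0.708, 0.706, 0.0, 0.0]
contact_force: [-0.4, 0.4, -0.4]
grip_width: 0.0426
grip_force: 0.0
clock: 2.93
position: [0.6465, 0.0924, 0.1922]
orientation: [0.709, 0.706, 0.002, 0.001]
contact_force: [0.3, 2.4, 6.7]
grip_width: 0.0224
grip_force: 60.5
```

```bash
python3 -m creep '{"dp":[[0,0,0.06],[0,0,0.14],[0,0,0.24],[0,0,0.25],[-0.098,-0.6,0.25],[-0.098,-0.6,0.25],[-0.098,-0.6,0.25],[-0.098,-0.6,0.25],[-0.098,-0.6,0.25],[-0.098,-0.6,0.25],[-0.098,-0.6,0.25],[-0.098,-0.6,0.25]],"turn":[[0,0,0],[0,0,0],[0,0,0],[0,0,0],[0,0,-0.789],[0,0,-0.789],[0,0,-0.789],[0,0,-0.789],[0,0,-0.789],[0,0,-0.789],[0,0,-0.789],[0,0,-0.789]]}'
python3 -m creep '{"dp":[[-0.098,-0.605,0],[-0.098,-0.605,0],[-0.098,-0.605,0],[-0.098,-0.605,0],[-0.098,-0.605,0],[-0.098,-0.605,0],[-0.098,-0.605,0],[-0.098,-0.605,0],[-0.098,-0.605,0],[-0.098,-0.605,0]],"turn":[[0,0,-0.789],[0,0,-0.789],[0,0,-0.789],[0,0,-0.789],[0,0,-0.789],[0,0,-0.789],[0,0,-0.789],[0,0,-0.789],[0,0,-0.789],[0,0,-0.789]]}'
```

```text
clock: 3.93
position: [0.605, -0.1507, 0.289]
orientation: [0.933, 0.359, -0.0, -0.0]
contact_force: [0.5, 0.4, -2.3]
grip_width: 0.0225
grip_force: 59.5
clock: 4.77
position: [0.5671, -0.3885, 0.2887]
orientation: [0.999, -0.041, -0.0, -0.001]
contact_force: [0.9, 0.1, -1.5]
grip_width: 0.0225
grip_force: 59.8
```

Run:
```python
from h import *
im,d,K,T=snap("side"); i2,d2,K2,T2=snap("top")
a=cv2.resize(im[140:370,240:450],None,fx=2.2,fy=2.2); b=cv2.resize(i2[150:260,340:460],None,fx=3,fy=3)
o=np.zeros((506,830,3),np.uint8)[:, :800]; o[:a.shape[0],:a.shape[1]]=a; o[:330,462:800]=b[:,:338]; cv2.imwrite("pics/p1.png",o)
s=env.get_state(); print(s["position"],s["orientation"],s["grip_width"],s["grip_force"],s["contact_force"])
```

```text
[ 0.56718418 -0.38837861  0.28890924] [ 9.99165942e-01 -4.08322217e-02 -2.04251539e-04 -3.29613065e-04] 0.0221470976042094 59.77844953536987 [-0.12510829  0.52850659 -2.74263585]
```

View pics/p1.png

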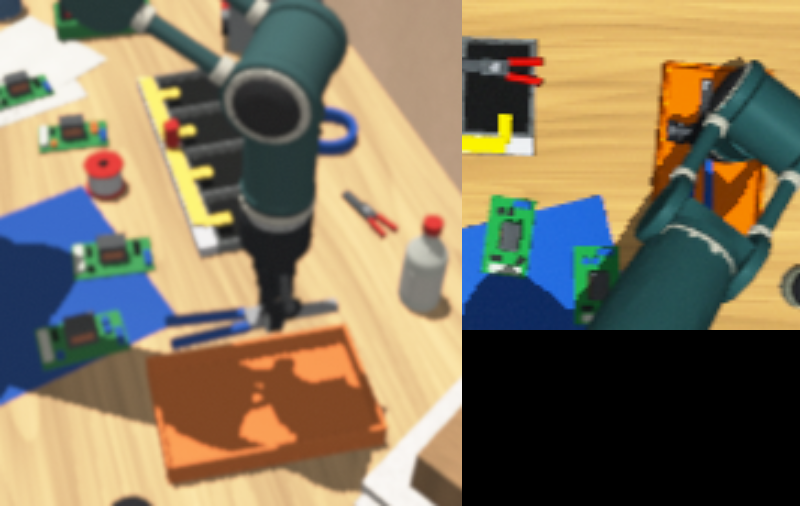

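The pliers are held level over the toolbox, jaws towards +x. I'll lower them gently.

```bash
python3 -m creep '{"dp":[[0,0,-0.1],[0,0,-0.17],[0,0,-0.22],[0,0,-0.25],[0,0,-0.262],[0,0,-0.27],[0,0,-0.27],[0,0,-0.27]],"turn":[[0,0,0],[0,0,0],[0,0,0],[0,0,0],[0,0,0],[0,0,0],[0,0,0],[0,0,0]]}'
```

```text
clock: 5.53
position: [0.5675, -0.3905, 0.1828]
orientation: [0.999, -0.043, 0.001, 0.001]
contact_force: [-0.3, -0.2, -1.6]
grip_width: 0.0227
grip_force: 59.8
```

```bash
python3 -m creep '{"dp":[[0,0,-0.005],[0,0,-0.008],[0,0,-0.01],[0,0,-0.01]],"turn":[[0,0,0],[0,0,0],[0,0,0],[0,0,0]]}'
python3 -m creep '{"dp":[[0,0,0],[0,0,0],[0,0,0],[0,0,0],[0,0,0],[0,0,0]],"turn":[[0,0,0],[0,0,0],[0,0,0],[0,0,0],[0,0,0],[0,0,0]]}' 0.42
python3 -m creep '{"dp":[[0,0,0.06],[0,0,0.15],[0,0,0.25],[0,0,0.3],[0,0,0.3]],"turn":[[0,0,0],[0,0,0],[0,0,0],[0,0,0],[0,0,0]]}'
```

```text
clock: 5.87
position: [0.5671, -0.3906, 0.1787]
orientation: [0.999, -0.043, 0.001, 0.001]
contact_force: [-0.8, 0.1, 3.4]
grip_width: 0.0226
grip_force: 63.4
clock: 6.37
position: [0.5668, -0.3904, 0.1775]
orientation: [0.999, -0.043, 0.0, 0.0]
contact_force: [-0.7, -0.5, 3.3]
grip_width: 0.0359
grip_force: 1.6
clock: 6.78
position: [0.5686, -0.3916, 0.3044]
orientation: [0.999, -0.043, 0.005, 0.003]
contact_force: [1.2, -0.6, 0.7]
grip_width: 0.0361
grip_force: 0.0
```

```bash
python3 -m creep '{"dp":[[0.249,0.686,0],[0.249,0.686,0],[0.249,0.686,0],[0.249,0.686,0],[0.249,0.686,0],[0.249,0.686,0],[0.249,0.686,0],[0.249,0.686,0],[0.249,0.686,0]],"turn":[[0,0,0.757],[0,0,0.757],[0,0,0.757],[0,0,0.757],[0,0,0.757],[0,0,0.757],[0,0,0.757],[0,0,0.757],[0,0,0.757]]}'
python3 -m creep '{"dp":[[0,0,0],[0,0,-0.03],[0,0,-0.05],[0,0,-0.07],[0,0,-0.1],[0,0,-0.12],[0,0,-0.14],[0,0,-0.14],[0,0,-0.14],[0,0,-0.14]],"turn":[[0,0,0.757],[0,0,0.757],[0,0,0.757],[0,0,0.757],[0,0,0.757],[0,0,0.757],[0,0,0.757],[0,0,0.757],[0,0,0.757],[0,0,0.757]]}'
python3 - <<'E'
from h import *
z=np.load("top0.npz")
i2,d2,K2,T2=snap("top"); b=cv2.resize(i2[140:260,260:460],None,fx=4,fy=4); cv2.imwrite("pics/p2.png",b)
E
```

```text
clock: 7.53
position: [0.6664, -0.1129, 0.2954]
orientation: [0.937, 0.348, -0.001, -0.001]
contact_force: [-0.2, 0.9, 0.2]
grip_width: 0.0357
grip_force: 0.0
clock: 8.37
position: [0.666, -0.1167, 0.241]
orientation: [0.733, 0.681, -0.0, -0.0]
contact_force: [0.7, 0.9, -0.4]
grip_width: 0.036
grip_force: 0.0
```

View pics/p2.png

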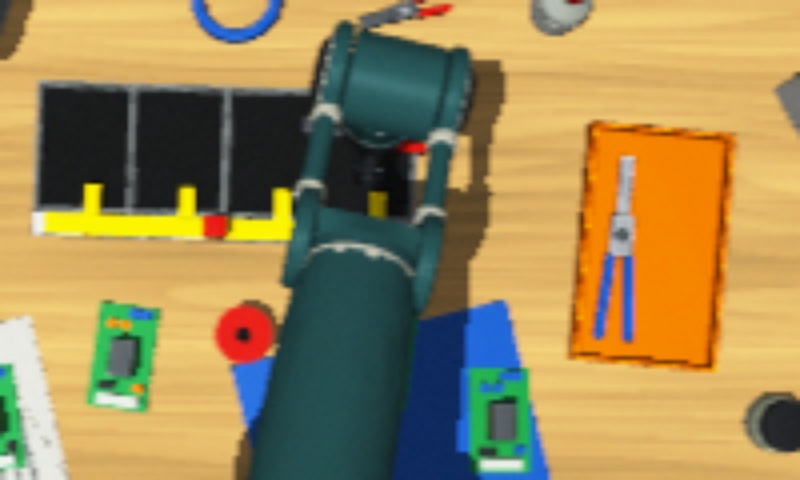

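The pliers lie flat in the toolbox, pivot at p2(622,235). Next I descend on the cutters.

```bash
python3 -m creep '{"dp":[[0,0,-0.05],[0,0,-0.09],[0,0,-0.115],[0,0,-0.122],[0,0,-0.122],[0,0,-0.122]],"turn":[[0,0,0],[0,0,0],[0,0,0],[0,0,0],[0,0,0],[0,0,0]]}'
python3 -m creep '{"dp":[[0,0,0],[0,0,0],[0,0,0],[0,0,0],[0,0,0],[0,0,0]],"turn":[[0,0,0],[0,0,0],[0,0,0],[0,0,0],[0,0,0],[0,0,0]]}' 0 60
```

```text
clock: 8.92
position: [0.6666, -0.1159, 0.1929]
orientation: [0.732, 0.682, 0.0, 0.0]
contact_force: [-0.1, -0.1, 0.2]
grip_width: 0.0357
grip_force: 0.0
clock: 9.42
position: [0.6671, -0.1159, 0.1939]
orientation: [0.732, 0.682, 0.001, 0.001]
contact_force: [-0.8, -0.7, 6.1]
grip_width: 0.0227
grip_force: 61.3
```

```bash
python3 -m creep '{"dp":[[0,0,0.06],[0,0,0.14],[0,0,0.24],[-0.305,-0.83,0.25],[-0.305,-0.83,0.25],[-0.305,-0.83,0.25],[-0.305,-0.83,0.25],[-0.305,-0.83,0.25],[-0.305,-0.83,0.25],[-0.305,-0.83,0.25],[-0.305,-0.83,0.25],[-0.305,-0.83,0.25]],"turn":[[0,0,0],[0,0,0],[0,0,0],[0,0,-0.757],[0,0,-0.757],[0,0,-0.757],[0,0,-0.757],[0,0,-0.757],[0,0,-0.757],[0,0,-0.757],[0,0,-0.757],[0,0,-0.757]]}'
python3 -m creep '{"dp":[[0,0,0],[0,0,0],[0,0,0],[0,0,0],[0,0,0],[0,0,0],[0,0,0],[0,0,0],[0,0,0],[0,0,0]],"turn":[[0,0,-0.757],[0,0,-0.757],[0,0,-0.757],[0,0,-0.757],[0,0,-0.757],[0,0,-0.757],[0,0,-0.757],[0,0,-0.757],[0,0,-0.757],[0,0,-0.757]]}'
```

```text
clock: 10.42
position: [0.5417, -0.4519, 0.2916]
orientation: [0.939, 0.345, -0.001, 0.0]
contact_force: [-0.1, 0.2, -1.5]
grip_width: 0.0224
grip_force: 60.5
clock: 11.25
position: [0.544, -0.4476, 0.2917]
orientation: [0.999, -0.042, -0.0, -0.0]
contact_force: [-0.6, -0.1, -1.5]
grip_width: 0.0225
grip_force: 60.5
```

Good position and the load is still held. Lowering to TCP z ≈ 0.180.

```bash
python3 -m creep '{"dp":[[0,0,-0.1],[0,0,-0.17],[0,0,-0.22],[0,0,-0.25],[0,0,-0.264],[0,0,-0.272],[0,0,-0.278],[0,0,-0.28],[0,0,-0.28]],"turn":[[0,0,0],[0,0,0],[0,0,0],[0,0,0],[0,0,0],[0,0,0],[0,0,0],[0,0,0],[0,0,0]]}'
python3 -m creep '{"dp":[[0,0,0],[0,0,0],[0,0,0],[0,0,0],[0,0,0],[0,0,0]],"turn":[[0,0,0],[0,0,0],[0,0,0],[0,0,0],[0,0,0],[0,0,0]]}' 0.42
python3 -m creep '{"dp":[[0,0,0.06],[0,0,0.15],[0,0,0.25],[0,0,0.3],[0,0,0.3],[0,0,0.3]],"turn":[[0,0,0],[0,0,0],[0,0,0],[0,0,0],[0,0,0],[0,0,0]]}'
```

```text
clock: 12.0
position: [0.5448, -0.4483, 0.1818]
orientation: [0.999, -0.043, 0.001, 0.001]
contact_force: [0.8, 0.7, -1.5]
grip_width: 0.0224
grip_force: 60.5
clock: 12.5
position: [0.5443, -0.4478, 0.1804]
orientation: [0.999, -0.043, 0.0, 0.0]
contact_force: [0.9, -0.5, -0.7]
grip_width: 0.0358
grip_force: 0.0
clock: 13.0
position: [0.5449, -0.4483, 0.3031]
orientation: [0.999, -0.043, 0.002, 0.002]
contact_force: [-0.5, -0.1, -0.7]
grip_width: 0.0359
grip_force: 0.0
```

```bash
python3 -m creep '{"dp":[[0.019,0.606,0],[0.019,0.606,0],[0.019,0.606,0],[0.019,0.606,0],[0.019,0.606,0],[0.019,0.606,0],[0.019,0.606,0],[0.019,0.606,0]],"turn":[[0,0,0.065],[0,0,0.065],[0,0,0.065],[0,0,0.065],[0,0,0.065],[0,0,0.065],[0,0,0.065],[0,0,0.065]]}' 0.6
python3 -m creep '{"dp":[[0.02,0.606,0],[0.02,0.606,0],[0.02,0.606,0],[0.02,0.606,0],[0.02,0.606,0],[0.02,0.606,0],[0.02,0.606,0],[0.02,0.606,-0.06],[0.02,0.606,-0.12],[0.02,0.606,-0.18],[0.02,0.606,-0.22],[0.02,0.606,-0.22]],"turn":[[0,0,0],[0,0,0],[0,0,0],[0,0,0],[0,0,0],[0,0,0],[0,0,0],[0,0,0],[0,0,0],[0,0,0],[0,0,0],[0,0,0]]}'
python3 -m creep '{"dp":[[0,0,0],[0,0,0],[0,0,0],[0,0,0],[0,0,0],[0,0,0]],"turn":[[0,0,0],[0,0,0],[0,0,0],[0,0,0],[0,0,0],[0,0,0]]}' 0 40
```

```text
clock: 13.67
position: [0.551, -0.2031, 0.2981]
orientation: [1.0, -0.007, -0.002, -0.001]
contact_force: [1.5, -0.4, -0.7]
grip_width: 0.0512
grip_force: 0.0
clock: 14.67
position: [0.5575, 0.0354, 0.2071]
orientation: [1.0, -0.009, -0.005, 0.0]
contact_force: [-1.2, -0.3, -0.8]
grip_width: 0.0512
grip_force: 0.0
clock: 15.17
position: [0.5604, 0.0367, 0.2132]
orientation: [1.0, -0.009, 0.001, 0.0]
contact_force: [1.6, -1.5, -2.0]
grip_width: 0.0236
grip_force: 41.2
```

```bash
python3 -m creep '{"dp":[[0,-0.02,0],[0,-0.04,0],[0,-0.06,0],[-0.001,-0.075,0],[-0.001,-0.085,0],[-0.002,-0.09,0],[-0.002,-0.09,0],[-0.002,-0.09,0]],"turn":[[0,0,0],[0,0,0],[0,0,0],[0,0,0],[0,0,0],[0,0,0],[0,0,0],[0,0,0]]}'
python3 -m creep '{"dp":[[0,-0.005,0],[0,-0.01,0],[0,-0.013,0],[0,-0.013,0]],"turn":[[0,0,0],[0,0,0],[0,0,0],[0,0,0]]}'
```

```text
clock: 15.83
position: [0.5597, 0.0002, 0.2131]
orientation: [1.0, -0.009, 0.001, 0.001]
contact_force: [1.3, -1.6, 5.5]
grip_width: 0.0234
grip_force: 42.2
clock: 16.17
position: [0.5596, -0.0013, 0.2131]
orientation: [1.0, -0.01, 0.001, -0.003]
contact_force: [-0.3, 18.4, 6.2]
grip_width: 0.0234
grip_force: 42.2
```

The force rose to 18 N, so the lock is at its stop. Release, rise and look.

```bash
python3 -m creep '{"dp":[[0,0.008,0],[0,0.008,0],[0,0.008,0],[0,0.008,0],[0,0.008,0]],"turn":[[0,0,0],[0,0,0],[0,0,0],[0,0,0],[0,0,0]]}' 0.6
python3 -m creep '{"dp":[[0,0.008,0.08],[0,0.008,0.16],[0,0.008,0.26],[-0.1,0.1,0.26],[-0.2,0.2,0.26],[-0.3,0.3,0.26],[-0.3,0.3,0.26],[-0.3,0.3,0.26]],"turn":[[0,0,0],[0,0,0],[0,0,0],[0,0,0],[0,0,0],[0,0,0],[0,0,0],[0,0,0]]}'
cat >> h.py <<'E'
def boards():
    im,d,K,T=snap("top"); w=world(d,K,T); hsv=cv2.cvtColor(im,cv2.COLOR_BGR2HSV)
    g=((hsv[...,0]>40)&(hsv[...,0]<85)&(hsv[...,1]>80)).astype(np.uint8); g[:,:238]=0; g[:,410:]=0; g[:155]=0; g[275:]=0
    n,l,st,ce=cv2.connectedComponentsWithStats(cv2.morphologyEx(g,cv2.MORPH_CLOSE,np.ones((5,5))))
    for i in range(1,n):
        if st[i,4]<80: continue
        c=cv2.findContours((l==i).astype(np.uint8),0,1)[0][0]
        P=np.array([ray(*p[0],K,T,.004)[:2]*1000 for p in c],np.float32); r=cv2.minAreaRect(P)
        a=r[2] if r[1][0]>r[1][1] else r[2]-90
        b=(l==i)&(w[...,2]>.028); v,u=np.nonzero(b); q=np.mean([ray(x,y,K,T,.038)[:2] for x,y in zip(u,v)],0)*1000 if b.any() else 0
        print("board",np.round(r[0],1),"size",np.round(r[1]),"long ang",round((a+90)%180-90,1),"block",np.round(q,1))
    return im
E
python3 - <<'E'
from h import *
im=boards(); cv2.imwrite("pics/p3.png",cv2.resize(im[140:270,235:455],None,fx=3.6,fy=3.6))
s=env.get_state(); print(s["position"],s["orientation"])
E
```

```text
clock: 16.58
position: [0.5588, -0.0015, 0.2119]
orientation: [1.0, -0.009, -0.0, 0.0]
contact_force: [-0.2, -0.8, -0.2]
grip_width: 0.0512
grip_force: 0.0
clock: 17.25
position: [0.4344, 0.1216, 0.3153]
orientation: [1.0, -0.007, -0.002, -0.001]
contact_force: [-0.4, -0.8, 0.2]
grip_width: 0.0511
grip_force: 0.0
board [ 429.6 -139.4] size [ 63. 110.] long ang -6.4 block [ 427.2 -132.4]
board [357.  274.9] size [109.  65.] long ang 8.8 block [373.3 266.6]
board [ 363.  -265.6] size [106.  59.] long ang 0.4 block [ 364.8 -249.7]
[0.43642735 0.12048405 0.31578777] [ 9.99976496e-01 -6.82128648e-03 -6.90679694e-04 -2.55736301e-06]
```

View pics/p3.png

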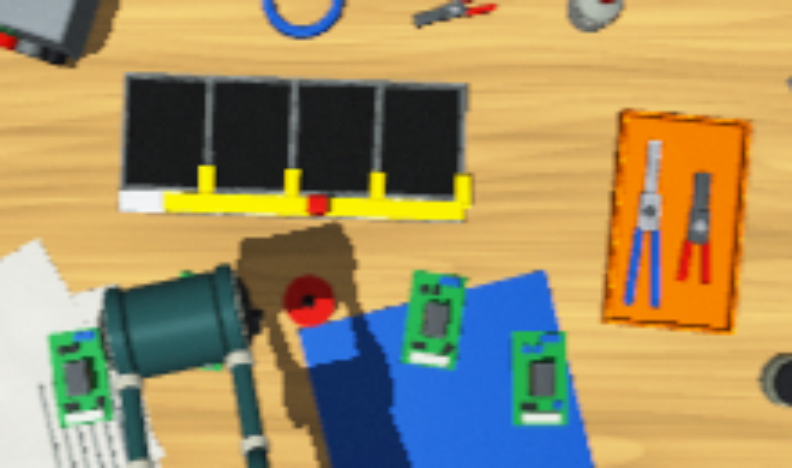

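The tools lie flat in the box and the tabs are over the dividers and the -y wall, so the lock is open. Next is board A at (0.424, 0.137).

```bash
python3 -m creep '{"dp":[[-0.031,0.041,0],[-0.031,0.041,-0.1],[-0.031,0.041,-0.18],[-0.031,0.041,-0.25],[-0.031,0.041,-0.3],[-0.031,0.041,-0.318],[-0.031,0.041,-0.318],[-0.031,0.041,-0.318]],"turn":[[0,0,-0.112],[0,0,-0.112],[0,0,-0.112],[0,0,-0.112],[0,0,-0.112],[0,0,-0.112],[0,0,-0.112],[0,0,-0.112]]}'
python3 -m creep '{"dp":[[0,0,0],[0,0,0],[0,0,0],[0,0,0],[0,0,0],[0,0,0]],"turn":[[0,0,0],[0,0,0],[0,0,0],[0,0,0],[0,0,0],[0,0,0]]}' 0 32
```

```text
clock: 17.97
position: [0.4276, 0.135, 0.1894]
orientation: [0.998, -0.068, 0.0, 0.0]
contact_force: [0.1, 0.6, 1.0]
grip_width: 0.0515
grip_force: 0.0
clock: 18.47
position: [0.428, 0.1357, 0.1909]
orientation: [0.998, -0.067, 0.002, -0.0]
contact_force: [0.8, -0.4, 7.0]
grip_width: 0.0253
grip_force: 33.8
```

```bash
python3 -m creep '{"dp":[[0,0,0.05],[0,0,0.13],[0,0,0.2],[0.549,0.11,0.2],[0.549,0.11,0.2],[0.549,0.11,0.2],[0.549,0.11,0.2],[0.549,0.11,0.2],[0.549,0.11,0.2],[0.549,0.11,0.2],[0.549,0.11,0.2],[0.549,0.11,0.2]],"turn":[[0,0,0],[0,0,0],[0,0,0],[0,0,0.108],[0,0,0.108],[0,0,0.108],[0,0,0.108],[0,0,0.108],[0,0,0.108],[0,0,0.108],[0,0,0.108],[0,0,0.108]]}'
python3 - <<'E'
from h import *
im=boards(); i2,*_=snap("side"); a=cv2.resize(im[140:270,235:405],None,fx=2.9,fy=2.9); b=cv2.resize(i2[140:300,270:400],None,fx=2.3,fy=2.3)
o=np.zeros((400,800,3),np.uint8); o[:a.shape[0],:a.shape[1]]=a; o[:b.shape[0],495:495+b.shape[1]]=b; cv2.imwrite("pics/p4.png",o)
s=env.get_state(); print(s["position"],s["orientation"],s["grip_width"],s["grip_force"])
E
```

```text
clock: 19.47
position: [0.6449, 0.1793, 0.2681]
orientation: [1.0, -0.011, -0.002, 0.0]
contact_force: [-0.2, 0.2, -1.8]
grip_width: 0.0252
grip_force: 32.6
board [611.7 182.2] size [47. 85.] long ang -89.3 block [606.3 186.3]
board [ 429.6 -139.4] size [ 63. 110.] long ang -6.4 block [ 427.2 -131.8]
board [357. 275.] size [109.  65.] long ang 8.8 block [363.3 255.7]
board [ 363.  -265.6] size [106.  59.] long ang 0.4 block [ 362.7 -248.5]
[0.6446052  0.17924696 0.26855094] [ 9.99941488e-01 -1.07644683e-02 -1.04572502e-03  2.30412907e-04] 0.025521172638189264 32.642258405685425
```

View pics/p4.png

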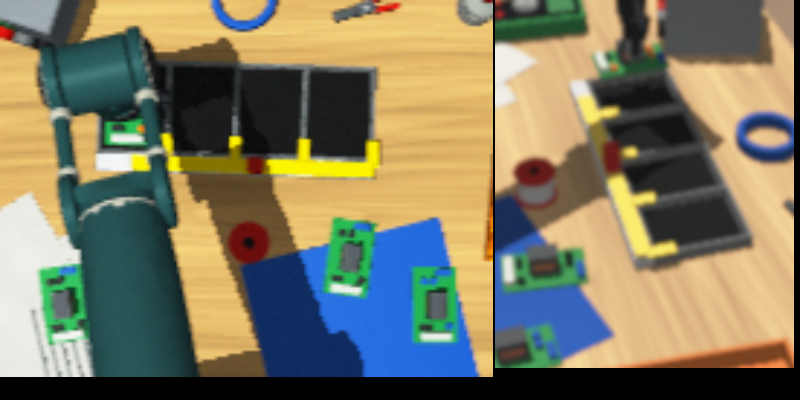

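Board A is level above bay 3. Lower, release, rise.

```bash
python3 -m creep '{"dp":[[0,0,-0.05],[0,0,-0.1],[0,0,-0.14],[0,0,-0.16],[0,0,-0.172],[0,0,-0.178],[0,0,-0.178],[0,0,-0.178]],"turn":[[0,0,0],[0,0,0],[0,0,0],[0,0,0],[0,0,0],[0,0,0],[0,0,0],[0,0,0]]}'
python3 -m creep '{"dp":[[0,0,0],[0,0,0],[0,0,0],[0,0,0],[0,0,0]],"turn":[[0,0,0],[0,0,0],[0,0,0],[0,0,0],[0,0,0]]}' 0.5
python3 -m creep '{"dp":[[0,0,0.06],[0,0,0.15],[0,0,0.25],[0,0,0.28],[-0.3,0,0.28],[-0.3,0.1,0.28],[-0.3,0.1,0.28],[-0.3,0.1,0.28],[-0.3,0.1,0.28]],"turn":[[0,0,0],[0,0,0],[0,0,0],[0,0,0],[0,0,0],[0,0,0],[0,0,0],[0,0,0],[0,0,0]]}'
python3 - <<'E'
from h import *
boards(); s=env.get_state(); print(s["position"],s["orientation"])
E
```

```text
clock: 20.23
position: [0.6466, 0.1796, 0.199]
orientation: [1.0, -0.011, 0.001, -0.0]
contact_force: [0.6, 0.6, -1.7]
grip_width: 0.0255
grip_force: 32.7
clock: 20.65
position: [0.6465, 0.1795, 0.1984]
orientation: [1.0, -0.011, 0.0, -0.0]
contact_force: [-0.3, -0.2, -0.1]
grip_width: 0.0424
grip_force: 0.0
clock: 21.4
position: [0.524, 0.2203, 0.3097]
orientation: [1.0, -0.01, -0.0, 0.0]
contact_force: [0.3, 0.9, -0.7]
grip_width: 0.0425
grip_force: 0.0
board [643.8 180.7] size [111.  72.] long ang 0.7 block [642.  189.7]
board [ 429.6 -139.4] size [ 63. 110.] long ang -6.4 block [ 427.2 -132.4]
board [387.4 279.7] size [50. 61.] long ang -75.3 block [376.  281.1]
board [ 363.  -265.6] size [106.  59.] long ang 0.4 block [ 362.7 -248.5]
[0.52569207 0.21988987 0.31019142] [ 9.99950678e-01 -9.91704627e-03  5.41724400e-04 -1.06014267e-05]
```

Board A is in bay 3, measured at (0.644, 0.181). Next is board C at (0.358, 0.276).

```bash
python3 -m creep '{"dp":[[-0.422,0.141,0],[-0.422,0.141,0],[-0.422,0.141,0],[-0.422,0.141,0],[-0.422,0.141,0],[-0.422,0.141,-0.05],[-0.422,0.141,-0.12],[-0.422,0.141,-0.2],[-0.422,0.141,-0.26],[-0.422,0.141,-0.3],[-0.422,0.141,-0.3],[-0.422,0.141,-0.3]],"turn":[[0,0,0.168],[0,0,0.168],[0,0,0.168],[0,0,0.168],[0,0,0.168],[0,0,0.168],[0,0,0.168],[0,0,0.168],[0,0,0.168],[0,0,0.168],[0,0,0.168],[0,0,0.168]]}' 0.6
python3 -m creep '{"dp":[[0,0,0],[0,0,0],[0,0,0],[0,0,0],[0,0,0],[0,0,0]],"turn":[[0,0,0],[0,0,0],[0,0,0],[0,0,0],[0,0,0],[0,0,0]]}' 0 32
```

```text
clock: 22.45
position: [0.3585, 0.2757, 0.1894]
orientation: [0.997, 0.077, -0.001, 0.0]
contact_force: [0.2, 0.4, 0.3]
grip_width: 0.0513
grip_force: 0.0
clock: 22.95
position: [0.3587, 0.2766, 0.1917]
orientation: [0.997, 0.077, 0.002, -0.001]
contact_force: [1.9, -0.3, 6.5]
grip_width: 0.0252
grip_force: 33.3
```

```bash
python3 -m creep '{"dp":[[0,0,0.06],[0,0,0.14],[0.708,-0.494,0.2],[0.708,-0.494,0.2],[0.708,-0.494,0.2],[0.708,-0.494,0.2],[0.708,-0.494,0.2],[0.708,-0.494,0.2],[0.708,-0.494,0.2],[0.708,-0.494,0.2],[0.708,-0.494,0.2],[0.708,-0.494,0.2]],"turn":[[0,0,0],[0,0,0],[0,0,-0.165],[0,0,-0.165],[0,0,-0.165],[0,0,-0.165],[0,0,-0.165],[0,0,-0.165],[0,0,-0.165],[0,0,-0.165],[0,0,-0.165],[0,0,-0.165]]}'
python3 -m creep '{"dp":[[0,0,0],[0,0,0],[0,0,0]],"turn":[[0,0,0],[0,0,0],[0,0,0]]}'
python3 - <<'E'
from h import *
boards()
E
```

```text
clock: 23.95
position: [0.6432, 0.0758, 0.2701]
orientation: [1.0, -0.011, 0.001, 0.0]
contact_force: [0.9, -0.1, -1.3]
grip_width: 0.0253
grip_force: 32.3
clock: 24.2
position: [0.639, 0.0793, 0.2691]
orientation: [1.0, -0.009, -0.001, -0.0]
contact_force: [0.3, 0.5, -1.7]
grip_width: 0.0254
grip_force: 32.3
board [637.4 182.7] size [124.  68.] long ang 0.9 block [616.2 171.4]
board [608.6  84.4] size [47. 68.] long ang -89.2 block [603.   82.8]
board [ 430.1 -138.7] size [ 63. 109.] long ang -7.4 block [ 427.2 -132.4]
board [ 363.  -265.6] size [106.  59.] long ang 0.4 block [ 362.7 -248.5]
```

```bash
python3 -m creep '{"dp":[[0.003,0,-0.05],[0.003,0,-0.1],[0.003,0,-0.14],[0.003,0,-0.16],[0.003,0,-0.172],[0.003,0,-0.178],[0.003,0,-0.18],[0.003,0,-0.18]],"turn":[[0,0,0],[0,0,0],[0,0,0],[0,0,0],[0,0,0],[0,0,0],[0,0,0],[0,0,0]]}'
python3 -m creep '{"dp":[[0,0,0],[0,0,0],[0,0,0],[0,0,0],[0,0,0]],"turn":[[0,0,0],[0,0,0],[0,0,0],[0,0,0],[0,0,0]]}' 0.5
python3 -m creep '{"dp":[[0,0,0.06],[0,0,0.15],[0,0,0.25],[0,0,0.28],[-0.3,0,0.28],[-0.3,-0.1,0.28],[-0.3,-0.1,0.28],[-0.3,-0.1,0.28],[-0.3,-0.1,0.28]],"turn":[[0,0,0],[0,0,0],[0,0,0],[0,0,0],[0,0,0],[0,0,0],[0,0,0],[0,0,0],[0,0,0]]}'
python3 - <<'E'
from h import *
boards(); s=env.get_state(); print(s["position"],s["orientation"])
E
```

```text
clock: 24.92
position: [0.6422, 0.0785, 0.1988]
orientation: [1.0, -0.009, 0.001, -0.0]
contact_force: [-0.2, 0.5, -2.2]
grip_width: 0.0251
grip_force: 32.3
clock: 25.33
position: [0.6421, 0.0782, 0.1984]
orientation: [1.0, -0.009, 0.0, -0.0]
contact_force: [-0.2, -1.0, -0.7]
grip_width: 0.043
grip_force: 0.0
clock: 26.08
position: [0.5192, 0.0374, 0.3091]
orientation: [1.0, -0.01, -0.001, 0.0]
contact_force: [0.6, 0.9, -0.1]
grip_width: 0.0426
grip_force: 0.0
board [643.8 180.7] size [111.  72.] long ang 0.7 block [649.4 190.2]
board [640.8  78.5] size [111.  72.] long ang 0.7 block [604.  83.]
board [ 430.  -139.4] size [ 61. 109.] long ang -7.7 block [ 427.2 -132.4]
board [ 363.  -265.6] size [106.  59.] long ang 0.4 block [ 362.7 -248.5]
[0.52122139 0.03790659 0.31010078] [ 9.99951566e-01 -9.82761576e-03  5.23146403e-04 -9.70114664e-05]
```

```bash
python3 -m creep '{"dp":[[-0.232,-0.44,0],[-0.232,-0.44,0],[-0.232,-0.44,0],[-0.232,-0.44,0],[-0.232,-0.44,0],[-0.232,-0.44,-0.05],[-0.232,-0.44,-0.12],[-0.232,-0.44,-0.2],[-0.232,-0.44,-0.26],[-0.232,-0.44,-0.3],[-0.232,-0.44,-0.3],[-0.232,-0.44,-0.3]],"turn":[[0,0,-0.107],[0,0,-0.107],[0,0,-0.107],[0,0,-0.107],[0,0,-0.107],[0,0,-0.107],[0,0,-0.107],[0,0,-0.107],[0,0,-0.107],[0,0,-0.107],[0,0,-0.107],[0,0,-0.107]]}' 0.6
python3 -m creep '{"dp":[[0,0,0],[0,0,0],[0,0,0],[0,0,0],[0,0,0],[0,0,0]],"turn":[[0,0,0],[0,0,0],[0,0,0],[0,0,0],[0,0,0],[0,0,0]]}' 0 32
```

```text
clock: 27.13
position: [0.4302, -0.1379, 0.1896]
orientation: [0.998, -0.065, -0.0, -0.0]
contact_force: [-0.3, -0.3, -0.9]
grip_width: 0.0513
grip_force: 0.0
clock: 27.63
position: [0.4305, -0.1382, 0.1918]
orientation: [0.998, -0.065, 0.002, 0.001]
contact_force: [1.5, -0.7, 6.6]
grip_width: 0.0254
grip_force: 33.4
```

```bash
python3 -m creep '{"dp":[[0,0,0.06],[0,0,0.14],[0,0,0.2],[0.52,0.042,0.2],[0.52,0.042,0.2],[0.52,0.042,0.2],[0.52,0.042,0.2],[0.52,0.042,0.2],[0.52,0.042,0.2],[0.52,0.042,0.2],[0.52,0.042,0.2],[0.52,0.042,0.2]],"turn":[[0,0,0],[0,0,0],[0,0,0],[0,0,0.107],[0,0,0.107],[0,0,0.107],[0,0,0.107],[0,0,0.107],[0,0,0.107],[0,0,0.107],[0,0,0.107],[0,0,0.107]]}'
python3 -m creep '{"dp":[[0,0,0],[0,0,0],[0,0,0]],"turn":[[0,0,0],[0,0,0],[0,0,0]]}'
python3 - <<'E'
from h import *
boards()
E
```

```text
clock: 28.63
position: [0.6355, -0.1209, 0.2692]
orientation: [1.0, -0.009, -0.001, -0.0]
contact_force: [0.2, 0.6, -1.2]
grip_width: 0.025
grip_force: 32.4
clock: 28.88
position: [0.6362, -0.1212, 0.2704]
orientation: [1.0, -0.01, 0.0, 0.0]
contact_force: [-0.4, -0.3, -0.4]
grip_width: 0.0251
grip_force: 32.4
board [643.8 180.7] size [111.  72.] long ang 0.7 block [642.7 192.2]
board [640.8  78.5] size [111.  72.] long ang 0.7 block [639.7  91.7]
board [ 606.6 -124.8] size [73. 52.] long ang 85.9 block [ 602.1 -117.1]
board [ 363.  -263.7] size [105.  63.] long ang 0.7 block [ 362.1 -248.5]
```

```bash
python3 -m creep '{"dp":[[0.006,0,-0.05],[0.006,0,-0.1],[0.006,0,-0.14],[0.006,0,-0.16],[0.006,0,-0.172],[0.006,0,-0.178],[0.006,0,-0.18],[0.006,0,-0.18]],"turn":[[0,0,0],[0,0,0],[0,0,0],[0,0,0],[0,0,0],[0,0,0],[0,0,0],[0,0,0]]}'
python3 -m creep '{"dp":[[0,0,0],[0,0,0],[0,0,0],[0,0,0],[0,0,0]],"turn":[[0,0,0],[0,0,0],[0,0,0],[0,0,0],[0,0,0]]}' 0.5
python3 -m creep '{"dp":[[0,0,0.06],[0,0,0.15],[0,0,0.25],[0,0,0.28],[-0.3,0,0.28],[-0.4,0.1,0.28],[-0.4,0.1,0.28],[-0.4,0.1,0.28],[-0.4,0.1,0.28]],"turn":[[0,0,0],[0,0,0],[0,0,0],[0,0,0],[0,0,0],[0,0,0],[0,0,0],[0,0,0],[0,0,0]]}'
python3 - <<'E'
from h import *
boards(); s=env.get_state(); print(s["position"],s["orientation"])
E
```

```text
clock: 29.6
position: [0.6399, -0.1211, 0.1988]
orientation: [1.0, -0.009, 0.001, 0.0]
contact_force: [-0.8, 0.1, -1.5]
grip_width: 0.0252
grip_force: 32.4
clock: 30.02
position: [0.6397, -0.121, 0.1984]
orientation: [1.0, -0.009, 0.0, 0.0]
contact_force: [-0.9, -0.5, 0.1]
grip_width: 0.043
grip_force: 0.0
clock: 30.77
position: [0.4707, -0.0785, 0.3058]
orientation: [1.0, -0.009, -0.006, -0.002]
contact_force: [-1.6, -0.2, -1.5]
grip_width: 0.0427
grip_force: 0.0
board [643.8 180.7] size [111.  72.] long ang 0.7 block [642.7 192.2]
board [640.8  78.5] size [111.  72.] long ang 0.7 block [643.3  89.5]
board [ 637.9 -120.3] size [ 71. 116.] long ang -1.9 block [ 633.3 -106.1]
board [ 363.  -265.6] size [106.  59.] long ang 0.4 block [ 362.7 -248.5]
[ 0.47444945 -0.07952158  0.30763872] [ 9.99954949e-01 -9.02532918e-03 -2.86770446e-03 -6.47245209e-04]
```

```bash
python3 -m creep '{"dp":[[-0.292,-0.457,0],[-0.292,-0.457,0],[-0.292,-0.457,0],[-0.292,-0.457,0],[-0.292,-0.457,0],[-0.292,-0.457,-0.05],[-0.292,-0.457,-0.12],[-0.292,-0.457,-0.2],[-0.292,-0.457,-0.26],[-0.292,-0.457,-0.3],[-0.292,-0.457,-0.3],[-0.292,-0.457,-0.3]],"turn":[[0,0,0.022],[0,0,0.022],[0,0,0.022],[0,0,0.022],[0,0,0.022],[0,0,0.022],[0,0,0.022],[0,0,0.022],[0,0,0.022],[0,0,0.022],[0,0,0.022],[0,0,0.022]]}' 0.6
python3 -m creep '{"dp":[[0,0,0],[0,0,0],[0,0,0],[0,0,0],[0,0,0],[0,0,0]],"turn":[[0,0,0],[0,0,0],[0,0,0],[0,0,0],[0,0,0],[0,0,0]]}' 0 32
```

```text
clock: 31.82
position: [0.363, -0.2642, 0.1895]
orientation: [1.0, 0.002, -0.001, -0.0]
contact_force: [-0.1, 0.3, -0.3]
grip_width: 0.0509
grip_force: 0.0
clock: 32.32
position: [0.3638, -0.2646, 0.1917]
orientation: [1.0, 0.002, 0.002, 0.001]
contact_force: [0.5, 0.1, 6.8]
grip_width: 0.0254
grip_force: 34.0
```

```bash
python3 -m creep '{"dp":[[0,0,0.06],[0,0,0.14],[0,0,0.24],[0.2,0.18,0.3],[0.35,0.3,0.3],[0.693,0.609,0.3],[0.693,0.609,0.3],[0.693,0.609,0.3],[0.693,0.609,0.3],[0.693,0.609,0.3],[0.693,0.609,0.3],[0.693,0.609,0.3]],"turn":[[0,0,0],[0,0,0],[0,0,0],[0,0,-0.022],[0,0,-0.022],[0,0,-0.022],[0,0,-0.022],[0,0,-0.022],[0,0,-0.022],[0,0,-0.022],[0,0,-0.022],[0,0,-0.022]]}'
python3 -m creep '{"dp":[[0,0,0],[0,0,0],[0,0,0],[0,0,0]],"turn":[[0,0,0],[0,0,0],[0,0,0],[0,0,0]]}'
python3 - <<'E'
from h import *
boards()
E
```

```text
clock: 33.32
position: [0.6409, -0.0179, 0.3094]
orientation: [1.0, -0.009, -0.0, -0.0]
contact_force: [-0.1, -0.6, -1.1]
grip_width: 0.0251
grip_force: 32.9
clock: 33.65
position: [0.6386, -0.0208, 0.3091]
orientation: [1.0, -0.01, -0.001, 0.0]
contact_force: [-0.6, 0.0, -2.5]
grip_width: 0.0254
grip_force: 33.0
board [643.8 180.7] size [111.  72.] long ang 0.7 block [642.7 192.2]
board [639.5 -19.8] size [269. 112.] long ang 89.5 block [608.8 -11.6]
```

```bash
python3 -m creep '{"dp":[[0.005,0,-0.08],[0.005,0,-0.15],[0.005,0,-0.21],[0.005,0,-0.24],[0.005,0,-0.26],[0.005,0,-0.27],[0.005,0,-0.277],[0.005,0,-0.277],[0.005,0,-0.277]],"turn":[[0,0,0],[0,0,0],[0,0,0],[0,0,0],[0,0,0],[0,0,0],[0,0,0],[0,0,0],[0,0,0]]}'
python3 -m creep '{"dp":[[0,0,0],[0,0,0],[0,0,0],[0,0,0],[0,0,0]],"turn":[[0,0,0],[0,0,0],[0,0,0],[0,0,0],[0,0,0]]}' 0.5
python3 -m creep '{"dp":[[0,0,0.06],[0,0,0.15],[0,0,0.25],[0,0,0.28],[-0.3,0,0.28],[-0.6,0,0.28],[-0.6,0,0.28],[-0.6,0,0.28],[-0.6,0,0.28],[-0.6,0,0.28]],"turn":[[0,0,0],[0,0,0],[0,0,0],[0,0,0],[0,0,0],[0,0,0],[0,0,0],[0,0,0],[0,0,0],[0,0,0]]}'
python3 - <<'E'
from h import *
im=boards(); s=env.get_state(); print(s["position"],s["orientation"])
i2,*_=snap("side"); a=cv2.resize(im[150:260,250:390],None,fx=3.4,fy=3.4,interpolation=2); b=cv2.resize(i2[150:270,290:400],None,fx=2.9,fy=2.9,interpolation=2)
o=np.zeros((400,800,3),np.uint8); o[:a.shape[0],:a.shape[1]]=a; o[:b.shape[0],478:478+b.shape[1]]=b; cv2.imwrite("pics/p5.png",o)
E
```

```text
clock: 34.45
position: [0.6426, -0.0203, 0.2006]
orientation: [1.0, -0.009, 0.001, 0.0]
contact_force: [-0.7, 0.2, -2.5]
grip_width: 0.0253
grip_force: 32.9
clock: 34.87
position: [0.6421, -0.0201, 0.1997]
orientation: [1.0, -0.009, 0.0, 0.0]
contact_force: [-0.5, 0.4, 0.0]
grip_width: 0.0429
grip_force: 0.0
clock: 35.7
position: [0.3987, -0.0199, 0.3102]
orientation: [1.0, -0.009, -0.001, -0.0]
contact_force: [-0.2, 0.1, 0.2]
grip_width: 0.0429
grip_force: 0.0
board [643.8 180.7] size [111.  72.] long ang 0.7 block [642.7 192.2]
board [640.8  78.5] size [111.  72.] long ang 0.7 block [639.7  91.7]
board [641.9 -19.5] size [111.  72.] long ang 0.6 block [644.6 -10.4]
board [ 638.9 -121.7] size [111.  72.] long ang 0.6 block [ 634.7 -105.4]
[ 0.39382872 -0.01961816  0.30861198] [ 9.99947866e-01 -9.15654721e-03 -4.51165667e-03 -2.59681112e-04]
```

View pics/p5.png

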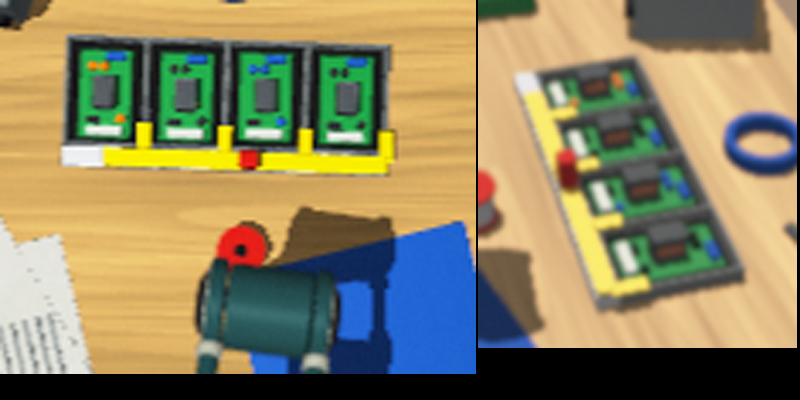

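All four boards lie flat in their own bays, clear of the tabs. Now I grip the lock again and slide it home.

```bash
python3 -m creep '{"dp":[[0.394,0.047,0],[0.394,0.047,0],[0.394,0.047,0],[0.394,0.047,0],[0.394,0.047,0],[0.394,0.047,0],[0.394,0.047,-0.06],[0.394,0.047,-0.12],[0.394,0.047,-0.19],[0.394,0.047,-0.247],[0.394,0.047,-0.247],[0.394,0.047,-0.247]],"turn":[[0,0,0],[0,0,0],[0,0,0],[0,0,0],[0,0,0],[0,0,0],[0,0,0],[0,0,0],[0,0,0],[0,0,0],[0,0,0],[0,0,0]]}' 0.6
python3 -m creep '{"dp":[[0,0,0],[0,0,0],[0,0,0],[0,0,0],[0,0,0],[0,0,0]],"turn":[[0,0,0],[0,0,0],[0,0,0],[0,0,0],[0,0,0],[0,0,0]]}' 0 40
python3 -m creep '{"dp":[[0,0.02,0],[0,0.045,0],[0.001,0.07,0],[0.001,0.095,0],[0.002,0.115,0],[0.002,0.128,0],[0.002,0.135,0],[0.003,0.14,0],[0.003,0.14,0],[0.003,0.14,0]],"turn":[[0,0,0],[0,0,0],[0,0,0],[0,0,0],[0,0,0],[0,0,0],[0,0,0],[0,0,0],[0,0,0],[0,0,0]]}'
```

```text
clock: 36.8
position: [0.5578, -0.0014, 0.2111]
orientation: [1.0, -0.009, -0.002, -0.0]
contact_force: [0.3, 0.2, 0.2]
grip_width: 0.0514
grip_force: 0.0
clock: 37.3
position: [0.5604, -0.0004, 0.2148]
orientation: [1.0, -0.01, 0.002, -0.001]
contact_force: [-0.7, 5.1, 3.4]
grip_width: 0.0232
grip_force: 40.4
clock: 38.13
position: [0.5617, 0.0555, 0.2148]
orientation: [1.0, -0.009, 0.002, -0.0]
contact_force: [-1.6, 1.5, 7.6]
grip_width: 0.0232
grip_force: 41.1
```

```bash
python3 -m creep '{"dp":[[0,0.004,0],[0,0.008,0],[0,0.012,0],[0,0.015,0],[0,0.015,0]],"turn":[[0,0,0],[0,0,0],[0,0,0],[0,0,0],[0,0,0]]}'
```

```text
clock: 38.55
position: [0.5617, 0.0603, 0.2148]
orientation: [1.0, -0.009, 0.002, 0.001]
contact_force: [-0.8, -6.0, 7.7]
grip_width: 0.0236
grip_force: 41.1
```

```bash
python3 -m creep '{"dp":[[0,0.002,0],[0,0.004,0],[0,0.004,0]],"turn":[[0,0,0],[0,0,0],[0,0,0]]}'
```

```text
clock: 38.8
position: [0.5618, 0.0608, 0.2148]
orientation: [1.0, -0.009, 0.002, 0.002]
contact_force: [-2.2, -11.7, 7.7]
grip_width: 0.0234
grip_force: 41.2
```

It's at the stop: 61 mm of travel with the force rising. Release, retreat and check.

```bash
python3 -m creep '{"dp":[[0,0,0],[0,0,0],[0,0,0],[0,0,0],[0,0,0]],"turn":[[0,0,0],[0,0,0],[0,0,0],[0,0,0],[0,0,0]]}' 0.6
python3 -m creep '{"dp":[[0,0,0.08],[0,0,0.16],[0,0,0.26],[-0.1,0,0.3],[-0.3,0,0.3],[-0.45,0,0.3],[-0.45,0,0.3],[-0.45,0,0.3],[-0.45,0,0.3],[-0.45,0,0.3]],"turn":[[0,0,0],[0,0,0],[0,0,0],[0,0,0],[0,0,0],[0,0,0],[0,0,0],[0,0,0],[0,0,0],[0,0,0]]}'
python3 - <<'E'
from h import *
im=boards()
i2,*_=snap("side"); a=cv2.resize(im[140:260,250:460],None,fx=2.4,fy=2.4,interpolation=2); b=cv2.resize(i2[150:270,290:400],None,fx=2.6,fy=2.6,interpolation=2)
o=np.zeros((400,800,3),np.uint8); o[:a.shape[0],:a.shape[1]]=a; o[:b.shape[0],506:506+b.shape[1]]=b; cv2.imwrite("pics/p6.png",o)
E
```

```text
clock: 39.22
position: [0.5606, 0.0627, 0.2123]
orientation: [1.0, -0.009, -0.0, -0.0]
contact_force: [-0.3, -0.4, -0.4]
grip_width: 0.0516
grip_force: 0.0
clock: 40.05
position: [0.3801, 0.0624, 0.3325]
orientation: [1.0, -0.009, 0.001, -0.0]
contact_force: [0.0, 0.9, 0.1]
grip_width: 0.0511
grip_force: 0.0
board [643.8 180.7] size [111.  72.] long ang 0.7 block [642.7 192.2]
board [640.8  78.5] size [111.  72.] long ang 0.7 block [621.1  90.9]
board [641.9 -19.5] size [111.  72.] long ang 0.6 block [639.2 -10.4]
board [ 638.9 -121.7] size [111.  72.] long ang 0.6 block [ 638.9 -107.5]
```

View pics/p6.png

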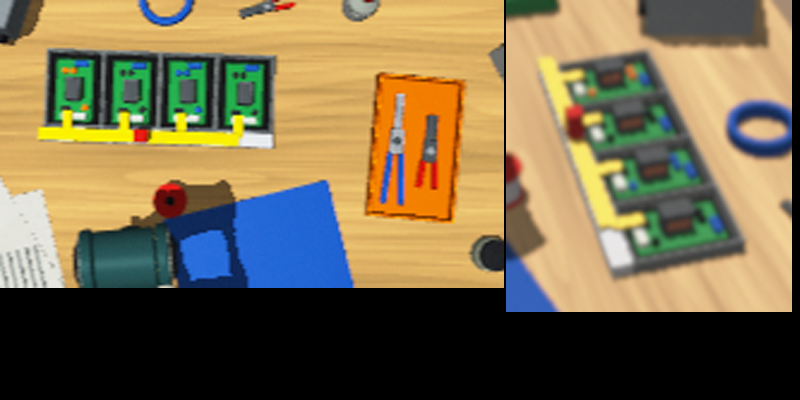

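The boards lie flat with a tab over each bay, both tools are in the orange tray, and the robot is clear of everything.

```bash
python3 -c "
from station import env
print(env.hand_in())"
```

```text
the job is handed in; nothing more can be done
None
```

The job is handed in at about 40 s: pliers and side cutters lie flat in the orange tray, all four boards lie flat and component side up in their own bays, and the lock is home at its locked stop; the judge's verdict was not shown.

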